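# Find the slack contact finger and set its tension

## Task

One of the two contact fingers has gone slack: first press each one's free tip slowly down to its stop to feel which gives way too easily (a sound one needs about 14 N to just reach its stop). Then draw the slack one's red tension slide back, away from the tip, until its tip too needs about 14 N to just reach the stop, and press it slowly to the stop once more to prove it. Be gentle: never push on a tip with more than 25 N, leave the sound finger's slide as it is set, and do not disturb the things lying around.

Things in the scene. Friction and masses are not known exactly. Their poses are not given: they have to be found in the camera images.
- module_a: contact-finger module A, fixed, looks just like the other. Aluminium base 172 x 70 x 14 mm, from x = -75 to +97 mm, origin at bench height on its middle line: x runs along the leaf from the tip to the block, z up. A black block with aluminium cap (x = +20 to +92 mm, 48 mm wide, top at z = 50 mm) clamps a copper leaf 16 mm wide, 40 mm up. A wire keeper crosses over it at x = 6 mm, top at z = 45 mm
- button_a: dome-headed steel contact button on the free tip of contact finger A, 14 mm across, 4.5 mm proud of the leaf; origin at the top of the dome (about 45 mm above the bench when the finger is up, 10 mm lower when it is on its stop). Push down here, with shut fingertips
- finger_a (a joint): bending of leaf A, rad: 0 = free, up against its keeper; 0.113 = tip 10 mm down, on the rubber-faced stop post under the button (x = -46 mm in the module). The leaf has initial tension: it pushes back at first touch, 4 N more at the stop than at the top (0.4 N per mm); past the stop the force rises steeply (4 N per mm or more)
- slide_a (a joint): tension slide of module A, m: 0 = nearest the leaf's tip; grows to 0.036 as it is drawn along the module's +x, away from the tip, which tightens the leaf. Stiff (up to about 15 N to move it), stays where it is left. On the slack finger each mm adds about 0.35 N to the push needed at the stop
- slide_a_grip (a point): middle of the red upright fin of module A's tension slide, 64 mm above the bench: 10 mm thick along x (the way it slides), 26 mm wide along y, from z = 55 to 75 mm, standing on a 26 x 26 mm foot on the block's flat cap, at x = 38 mm + slide in the module; pinch it across its thickness from above
- module_b: contact-finger module B, fixed, looks just like the other. Aluminium base 172 x 70 x 14 mm, from x = -75 to +97 mm, origin at bench height on its middle line: x runs along the leaf from the tip to the block, z up. A black block with aluminium cap (x = +20 to +92 mm, 48 mm wide, top at z = 50 mm) clamps a copper leaf 16 mm wide, 40 mm up. A wire keeper crosses over it at x = 6 mm, top at z = 45 mm
- button_b: dome-headed steel contact button on the free tip of contact finger B, 14 mm across, 4.5 mm proud of the leaf; origin at the top of the dome (about 45 mm above the bench when the finger is up, 10 mm lower when it is on its stop). Push down here, with shut fingertips
- finger_b (a joint): bending of leaf B, rad: 0 = free, up against its keeper; 0.113 = tip 10 mm down, on the rubber-faced stop post under the button (x = -46 mm in the module). The leaf has initial tension: it pushes back at first touch, 4 N more at the stop than at the top (0.4 N per mm); past the stop the force rises steeply (4 N per mm or more)
- slide_b (a joint): tension slide of module B, m: 0 = nearest the leaf's tip; grows to 0.036 as it is drawn along the module's +x, away from the tip, which tightens the leaf. Stiff (up to about 15 N to move it), stays where it is left. On the slack finger each mm adds about 0.35 N to the push needed at the stop
- slide_b_grip (a point): middle of the red upright fin of module B's tension slide, 64 mm above the bench: 10 mm thick along x (the way it slides), 26 mm wide along y, from z = 55 to 75 mm, standing on a 26 x 26 mm foot on the block's flat cap, at x = 38 mm + slide in the module; pinch it across its thickness from above
- parts_box: bystander: clear lidded box of small parts, 57 x 77 x 41 mm, loose; origin at the centre of its underside
- screwdriver: bystander: red-handled screwdriver lying on the bench, 26 x 188 x 24 mm, long along its y, loose; origin at the centre of its underside
- caliper: bystander: caliper lying flat on the bench, 69 x 202 x 14 mm, long along its y, loose; origin at the centre of its underside
Things that resemble listed ones, but are neither listed nor needed, are in the scene too. What is shaped like the module_b but yellow is not meant.

How it is judged:
By the outcome, as a careful person would: the job done as asked, in the order asked, and still so for the second after the job is handed in, with the robot touching nothing.
It also fails if it takes over 72 s, if anything falls off the work surface, if the arm or the gripper's body presses on something with over 40 N, if the wrist force passes 120 N, or if a joint passes its speed limit or range.

## Robot

A 6-joint arm with a two-finger parallel gripper is mounted at the origin on the work surface; the furniture and walls round the work are solid. World frame = base frame: x ahead of the robot, y to its left, z up, the work surface at z = 0. Lengths are in m, angles in degrees, forces in N, time in s.
With the tool pointing down it reaches from about 0.25 to 0.8 m from the base axis. Payload 3.9 kg.
Tool frame: the origin (TCP) lies on the centre line of the jaws, within the pads' length; the fingertips stand 25 mm ahead of it and the grasp point (between the pads) lies 6 mm ahead of it; z points along the fingers, y is the line along which they close (so a half turn about z gives the same grasp; the last joint's range is limited). The gripper opens to 85 mm and grips with 20 to 120 N. Pads are 22 mm wide; open, the fingers measure 114 mm over their backs; the gripper's body (76 mm by 85 mm) begins 54 mm behind the grasp point. The pads swing forward as they close: fully open they stand 13 mm farther back than shut.
Start: joints at [72.193, 14.897, -7.913, 67.191, 0, 90], TCP at [0.161, 0.5, 0.234] pointing down, gripper open.
Joint ranges: [-159.42, 159.42], [-47.68, 98.78], [-73.54, 78.23], [-108.79, 121.32], [-90, 84.71], [-180, 180]. Speed limits (degrees/s): [147.25, 147.25, 180, 180, 180, 180].

## Interface

Orientations are given as [roll, pitch, yaw] about the fixed x, y, z axes, in that order (R = Rz(yaw) Ry(pitch) Rx(roll)).
In Python, from station import r gives the robot as it stands.
- The arm moves only by the tool move_arm, never from a script. Its argument "rows" is a list of rows, each a list of 7 numbers: the turn, a rotation vector about the tool's x, y, z in degrees, then the shift along the tool's x, y, z in cm, then the opening, from 0 (shut) to 1 (fully open). In form: [[wx, wy, wz, x, y, z, grip], ...]. A call has exactly 10 rows; each row shifts and turns the commanded pose from where the row before left it, along the tool's axes as they then stand; what a row does not reach is not made up. A row lasts 1/8 s, in which the tool goes at most 62.5 mm and 10.7 degrees, less where a joint would pass 70% of its speed; a pose out of reach is approached as far as the arm can. A call is refused whole if a number of a shift passes 6.25 or a number of a turn 10.7, either way. A call with a gripper value outside its range is refused whole. The fingers move at their own pace and stop on an object; the grip force is fixed at half the most. Time passes only in rows, so rows that do not move let the fingers close, or fill a call up. It gives the time, the measured TCP pose, the force, the opening and the grip force at its end, in the units of the state.
- r.sense(): the state, without advancing time (a new reading comes with each control period).
- r.get_image(name): name is "side" or "top"; returns a dict with "frame" (384x512x3 uint8, red, green, blue), "vertical_fov" (degrees; the focal length in pixels is half the picture's height over the tangent of half this angle, whatever the lens; pixels are square), "cx", "cy" (the principal point, pixels), "rvec" (rotation vector, rad) and "tvec" (3), from world to camera coordinates, as OpenCV has them. Camera axes: x right, y down, z forward; pixel columns grow to the right and rows downward; lengths in m; the calibration is good to about 2 mm. A picture is of the moment at which its call begins. There is no depth.
- r.finish_job(): hands the job in; it is judged then, once.
The state is a dict: "time_s": time; "joints": joint angles; "joint_velocities": joint speeds; "joint_efforts": joint torques, N m; "eef_pos": TCP position; "eef_rot": TCP orientation; "contact_force": force on the tool from outside, world axes, zero at the start; "ft_torque": the same for the moment, N m; "grip_width": opening from 0.0 (shut) to 1.0 (fully open); "gripper_force": force on a finger pad.
Only numpy, scipy, OpenCV 4.12 (cv2) and the standard library are available. Lean on these libraries where they do the work, as an engineer would, in place of code of your own. Each camera call takes 0.05 s, during which the arm holds its last target. There are 200 camera calls.

## Working session

There is one attempt and no reset: what is moved stays moved. The work goes in short steps, Python scripts to look and compute and a tool call to move; the robot and the scene stay as the last step left them, time stands still between calls to the robot, and variables do not carry over. Pictures are saved under pics/ and viewed, at most 10 in all, crops included, and the job is handed in when it is done.

Besides the shell and the picture viewer there is one more tool, called after "Call:" by a JSON object that holds its "fn" and its "kwargs". move_arm: Moves the arm, as the interface text tells. Its arguments: {"type":"object","properties":{"rows":{"type":"array","items":{"type":"array","items":{"type":"number"}}}},"required":["rows"]}

```bash
mkdir -p pics; ls; python3 - <<'E'
from station import r
import cv2
print(r.sense())
for n in("top","side"):
    d=r.get_image(n); cv2.imwrite(f"pics/{n}0.png",d["frame"][:,:,::-1]); print({k:v for k,v in d.items() if k!="frame"})
E
```

```text
pics
{'time_s': 0.0, 'joints': array([ 7.21908549e+01,  1.49361711e+01, -7.98598644e+00,  6.71924614e+01,
       -1.21315209e-05,  9.00002263e+01]), 'joint_velocities': array([ 0.05190486, -0.04339984,  0.02905594,  0.02625005, -0.0051485 ,
        0.04530434]), 'joint_efforts': array([-1.39759984e-03, -4.05679750e+01,  2.53923655e+01,  1.87783845e-02,
        2.51684958e-05, -7.10692689e-06]), 'eef_pos': array([0.1603572 , 0.49918023, 0.23285942]), 'eef_rot': array([-1.79885381e+02,  1.25841360e-05,  1.62190629e+02]), 'contact_force': array([ 0.96429673, -0.29628478,  0.29211659]), 'ft_torque': array([ 0.02600563,  0.02256143, -0.05065395]), 'gripper_force': 0.0, 'grip_width': 1.0020845352788852}
{'vertical_fov': 53.74956335122911, 'cx': 260.54774679027855, 'cy': 190.83819581465156, 'rvec': array([ 2.17954991, -2.11738677,  0.18357187]), 'tvec': array([-0.01558897,  0.56506008,  1.10998987])}
{'vertical_fov': 49.07607644163992, 'cx': 255.03016893003206, 'cy': 196.41387255246119, 'rvec': array([ 2.09515107, -0.62234014,  0.32692167]), 'tvec': array([-0.47394305,  0.23535105,  0.9136136 ])}
```

View pics/top0.png

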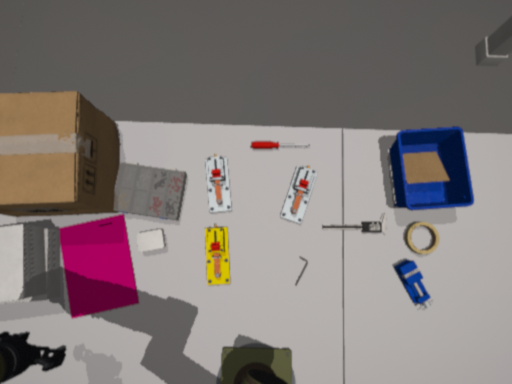

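View pics/side0.png

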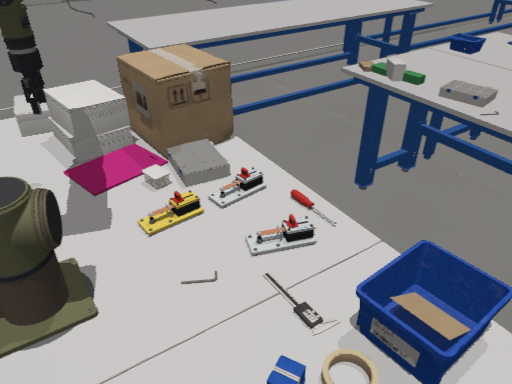

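The top view shows two silver modules at about (217,184) and (299,195). The yellow decoy is at (217,255). The red fins sit on the far side and the tips point toward the robot. Next I'll measure the silver bases, leaves and fins.

```bash
cat > h.py <<'E'
import numpy as np, cv2
def cam(d):
    R=cv2.Rodrigues(d["rvec"])[0]; f=d["frame"].shape[0]/2/np.tan(np.radians(d["vertical_fov"]/2))
    return R,d["tvec"],f,d["cx"],d["cy"]
def plane(d,uv,z):
    R,t,f,cx,cy=cam(d); uv=np.atleast_2d(uv)
    v=np.c_[(uv[:,0]-cx)/f,(uv[:,1]-cy)/f,np.ones(len(uv))]@R; C=-R.T@t
    return C+v*((z-C[2])/v[:,2])[:,None]
def proj(d,p):
    R,t,f,cx,cy=cam(d); q=np.atleast_2d(p)@R.T+t
    return np.c_[f*q[:,0]/q[:,2]+cx,f*q[:,1]/q[:,2]+cy]
E
python3 - <<'E'
from station import r
from h import *
t=r.get_image("top");s=r.get_image("side")
def blobs(d,lo,hi,box,amin):
    hsv=cv2.cvtColor(d["frame"],cv2.COLOR_RGB2HSV); x0,y0,x1,y1=box
    m=cv2.inRange(hsv,lo,hi); k=np.zeros_like(m);k[y0:y1,x0:x1]=m[y0:y1,x0:x1]
    n,l,st,c=cv2.connectedComponentsWithStats(k)
    return [(st[i].tolist(),c[i],l==i) for i in range(1,n) if st[i][4]>=amin]
for nm,d,box in(("top",t,(195,145,325,230)),("side",s,(205,160,325,255))):
    for c,lo,hi in(("red",(0,180,90),(5,255,255)),("copper",(6,90,80),(18,220,255))):
        for st,ce,m in blobs(d,lo,hi,box,6): print(nm,c,st,ce.round(1),plane(d,ce,.065 if c=="red" else .04).round(4))
# base outline: bright bluish-white vs bench
f=t["frame"]; g=cv2.resize(f[145:230,195:325],None,fx=6,fy=6,interpolation=cv2.INTER_CUBIC); cv2.imwrite("pics/tc.png",g[:,:,::-1])
g=cv2.resize(s["frame"][160:255,205:325],None,fx=6,fy=6,interpolation=cv2.INTER_CUBIC); cv2.imwrite("pics/sc.png",g[:,:,::-1])
E
```

```text
top red [252, 145, 26, 3, 70] [264.  145.9] [[ 0.7007 -0.0056  0.065 ]]
top red [212, 169, 8, 8, 43] [215.9 172.6] [[0.6133 0.1368 0.065 ]]
top red [300, 180, 8, 8, 42] [303.4 183.4] [[ 0.5886 -0.127   0.065 ]]
top copper [214, 180, 7, 20, 90] [217.6 189.2] [[0.5668 0.1318 0.04  ]]
top copper [297, 190, 6, 5, 20] [299.8 191.8] [[ 0.5667 -0.1193  0.04  ]]
top copper [293, 195, 9, 15, 73] [296.6 201.7] [[ 0.5356 -0.1101  0.04  ]]
side red [240, 168, 10, 10, 41] [244.3 173.4] [[0.6125 0.1306 0.065 ]]
side red [291, 190, 23, 18, 141] [300.7 198.1] [[ 0.6719 -0.0628  0.065 ]]
side red [287, 215, 11, 13, 65] [291.7 222. ] [[ 0.5875 -0.1338  0.065 ]]
side copper [237, 180, 5, 3, 9] [238.8 181.1] [[0.5967 0.1371 0.04  ]]
side copper [224, 182, 13, 7, 37] [230.2 184.9] [[0.5648 0.133  0.04  ]]
side copper [280, 227, 6, 5, 18] [282.5 229. ] [[ 0.571 -0.119  0.04 ]]
side copper [262, 229, 17, 6, 64] [269.8 231.3] [[ 0.5387 -0.1091  0.04  ]]
```

View pics/tc.png

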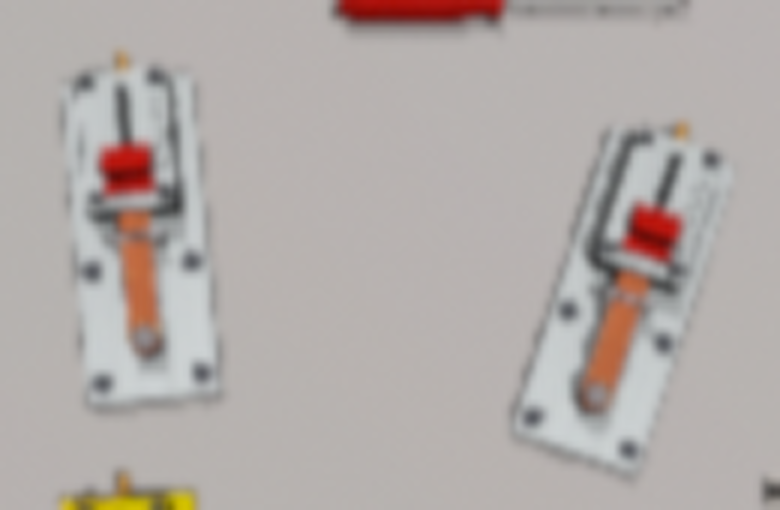

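View pics/sc.png

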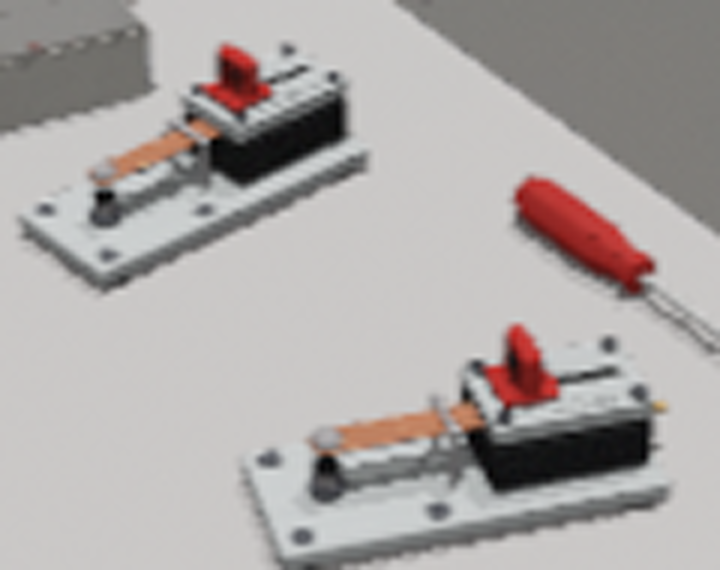

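The crops show the buttons at top-crop (146,340) and (597,394), and side-crop (104,170) and (325,437). Both leaf-end bases are clearly visible. I'll triangulate the buttons and get the module axes from the base corners.

```bash
python3 - <<'E'
from station import r
from h import *
t=r.get_image("top");s=r.get_image("side")
T=lambda p:(np.array(p)+.5)/6-.5+[195,145]
S=lambda p:(np.array(p)+.5)/6-.5+[205,160]
def P(d):
    R,tt,f,cx,cy=cam(d);return np.array([[f,0,cx],[0,f,cy],[0,0,1]])@np.c_[R,tt]
for n,bt,bs,cor,ft,fs in(("L",(146,339),(104,169),[(62,86),(190,74),(219,396),(90,405)],(127,160),(238,47)),("R",(597,392),(325,436),[(608,130),(732,166),(636,476),(515,432)],(655,225),(518,328))):
    X=cv2.triangulatePoints(P(t),P(s),T(bt),S(bs)).ravel();X=X[:3]/X[3]
    c=plane(t,T(cor),.012)[:,:2]
    top=(c[0]+c[1])/2;bot=(c[2]+c[3])/2;v=top-bot
    u=v/np.linalg.norm(v);o=(top+bot)/2-.011*u
    print(n,"button tri",X.round(4),"plane",plane(t,T(bt),.044).round(4),plane(s,S(bs),.044).round(4))
    print(" base len",np.linalg.norm(v).round(4),"wid",np.linalg.norm(c[0]-c[1]).round(4),np.linalg.norm(c[2]-c[3]).round(4),"yaw",np.degrees(np.arctan2(u[1],u[0])).round(1),"origin",o.round(4),"btn pred",(o-.046*u).round(4))
    e=np.array([-u[1],u[0]])
    for nm,d,p in(("t",t,T(bt)),("s",s,S(bs))):
        q=plane(d,p,.044)[0,:2]-o; print("  button local",nm,(q@u).round(4),(q@e).round(4))
    q=plane(s,S(fs),.075)[0,:2]-o; print("  fin top local side",(q@u).round(4),(q@e).round(4))
print(r.sense()["time_s"])
E
```

```text
L button tri [0.5312 0.125  0.046 ] plane [[0.53   0.1258 0.044 ]] [[0.5338 0.1274 0.044 ]]
 base len 0.1706 wid 0.0676 0.0666 yaw 7.6 origin [0.5759 0.1328] btn pred [0.5303 0.1268]
  button local t -0.0463 -0.0009
  button local s -0.0424 0.0002
  fin top local side 0.0472 0.0067
R button tri [ 0.5099 -0.1022  0.0452] plane [[ 0.5099 -0.1023  0.044 ]] [[ 0.5108 -0.101   0.044 ]]
 base len 0.1696 wid 0.068 0.0663 yaw -16.2 origin [ 0.5517 -0.1156] btn pred [ 0.5076 -0.1027]
  button local t -0.0439 0.0011
  button local s -0.0434 0.0025
  fin top local side 0.0438 0.0109
0.3
```

```bash
cat >> h.py <<'E'
from scipy.spatial.transform import Rotation as Ro
def plan(r,tgt,yaw,n,grip):
    s=r.sense(); p=s["eef_pos"]; R=Ro.from_euler("xyz",s["eef_rot"],degrees=True)
    G=Ro.from_euler("xyz",[180,0,yaw],degrees=True); w=(R.inv()*G).as_rotvec(degrees=True)/n
    d=(np.array(tgt)-p)/n*100; print("t",s["time_s"].__round__(2),"pos",p.round(4),"rot",s["eef_rot"].round(1),"F",s["contact_force"].round(2))
    for i in range(n):
        print(np.r_[w.round(2),R.inv().apply(d).round(2),grip].tolist()); R=R*Ro.from_rotvec(w,degrees=True)
E
python3 - <<'E'
from station import r
from h import *
plan(r,[.531,.126,.15],97.6,10,0)
E
```

```text
t 0.3 pos [0.1605 0.4996 0.2334] rot [-180.     0.   162.2] F [-0.37  0.12  0.97]
[-0.0, 0.0, 6.46, -4.67, -2.42, 0.84, 0.0]
[-0.0, 0.0, 6.46, -4.91, -1.88, 0.84, 0.0]
[-0.0, 0.0, 6.46, -5.09, -1.32, 0.84, 0.0]
[-0.0, 0.0, 6.46, -5.21, -0.74, 0.83, 0.0]
[-0.0, 0.0, 6.46, -5.26, -0.15, 0.83, 0.0]
[-0.0, 0.0, 6.46, -5.24, 0.45, 0.83, 0.0]
[-0.0, 0.0, 6.46, -5.16, 1.03, 0.83, 0.0]
[-0.0, 0.0, 6.46, -5.01, 1.61, 0.83, 0.0]
[-0.0, 0.0, 6.46, -4.8, 2.16, 0.83, 0.0]
[-0.0, 0.0, 6.46, -4.52, 2.69, 0.83, 0.0]
```

Call:
{"fn": "move_arm", "kwargs": {"rows": [[0, 0, 6.46, -4.67, -2.42, 0.84, 0], [0, 0, 6.46, -4.91, -1.88, 0.84, 0], [0, 0, 6.46, -5.09, -1.32, 0.84, 0], [0, 0, 6.46, -5.21, -0.74, 0.83, 0], [0, 0, 6.46, -5.26, -0.15, 0.83, 0], [0, 0, 6.46, -5.24, 0.45, 0.83, 0], [0, 0, 6.46, -5.16, 1.03, 0.83, 0], [0, 0, 6.46, -5.01, 1.61, 0.83, 0], [0, 0, 6.46, -4.8, 2.16, 0.83, 0], [0, 0, 6.46, -4.52, 2.69, 0.83, 0]]}}

```text
time_s: 1.55
eef_pos: [0.5322, 0.1249, 0.1502]
eef_rot: [180.0, -0.0, 97.4]
contact_force: [0.1, 0.4, -0.7]
grip_width: 0.001
gripper_force: 0.0
```

```bash
python3 - <<'E'
from station import r
from h import *
plan(r,[.531,.126,.08],97.6,1,0)
E
```

```text
t 1.55 pos [0.5322 0.1249 0.1502] rot [180.   -0.   97.4] F [ 0.07  0.44 -0.7 ]
[0.02, -0.02, -0.23, 0.12, -0.11, 7.02, 0.0]
```

Accurate. Down to about 5 mm above the button, then settle.

Call:
{"fn": "move_arm", "kwargs": {"rows": [[0, 0, -0.2, 0.1, -0.1, 2, 0], [0, 0, 0, 0, 0, 2, 0], [0, 0, 0, 0, 0, 1.5, 0], [0, 0, 0, 0, 0, 1.0, 0], [0, 0, 0, 0, 0, 0.5, 0], [0, 0, 0, 0, 0, 0.2, 0], [0, 0, 0, 0, 0, 0.1, 0], [0, 0, 0, 0, 0, 0, 0], [0, 0, 0, 0, 0, 0, 0], [0, 0, 0, 0, 0, 0, 0]]}}

```text
time_s: 2.8
eef_pos: [0.53, 0.1272, 0.0776]
eef_rot: [180.0, -0.0, 97.8]
contact_force: [0.2, -0.5, 0.2]
grip_width: 0.003
gripper_force: 0.0
```

```bash
python3 - <<'E'
from station import r
from h import *
g=[]
for n,b in(("top",(200,160,240,220)),("side",(200,140,270,200))):
    f=r.get_image(n)["frame"];x0,y0,x1,y1=b
    g.append(cv2.resize(f[y0:y1,x0:x1],(400,480),interpolation=cv2.INTER_CUBIC))
cv2.imwrite("pics/press.png",np.hstack(g)[:,:,::-1])
E
```

```text
(no output)
```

View pics/press.png

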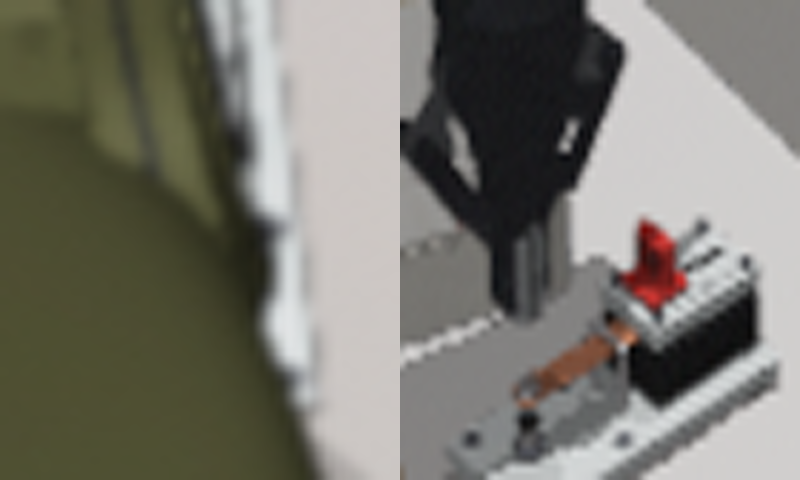

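```bash
python3 - <<'E'
from station import r
from h import *
s=r.get_image("side")
print("tip seen (221,180)  btn (222,188)")
for z in(.0526,.0776): print(z,proj(s,[.53,.127,z]).round(1))
print("btn",proj(s,[.5305,.126,.045]).round(1))
print(r.sense()["eef_pos"],r.sense()["joints"])
E
```

```text
tip seen (221,180)  btn (222,188)
0.0526 [[220.7 185.7]]
0.0776 [[220.3 178.3]]
btn [[221.1 188. ]]
[0.52991846 0.12718771 0.07749477] [ 1.34968813e+01  2.32780295e+01 -2.04330465e+01  4.62802813e+01
 -6.92734546e-04  9.57014278e+01]
```

Call:
{"fn": "move_arm", "kwargs": {"rows": [[0, 0, 0, 0, 0, 0.1, 0], [0, 0, 0, 0, 0, 0.1, 0], [0, 0, 0, 0, 0, 0.1, 0], [0, 0, 0, 0, 0, 0.1, 0], [0, 0, 0, 0, 0, 0.1, 0], [0, 0, 0, 0, 0, 0.1, 0], [0, 0, 0, 0, 0, 0.1, 0], [0, 0, 0, 0, 0, 0.1, 0], [0, 0, 0, 0, 0, 0.1, 0], [0, 0, 0, 0, 0, 0.1, 0]]}}

```text
time_s: 4.2
eef_pos: [0.5299, 0.1272, 0.0673]
eef_rot: [-180.0, 0.0, 97.8]
contact_force: [-0.5, -0.5, -0.0]
grip_width: 0.003
gripper_force: 0.0
```

```bash
python3 - <<'E'
from station import r
from h import *
f=r.get_image("side")["frame"]
cv2.imwrite("pics/press2.png",cv2.resize(f[150:210,200:260],(600,600),interpolation=cv2.INTER_CUBIC)[:,:,::-1])
E
```

```text
(no output)
```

View pics/press2.png

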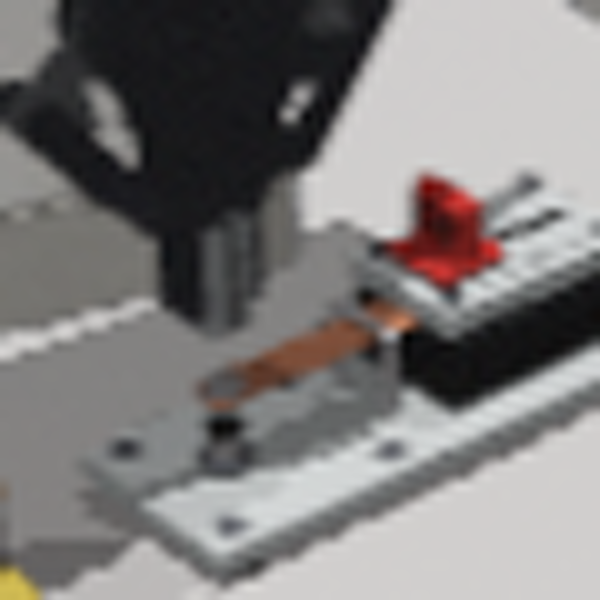

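The side view shows the tip at crop (222,333) and the button top at (225,378), so there is still about 15 mm of clearance. I'll keep going down.

Call:
{"fn": "move_arm", "kwargs": {"rows": [[0, 0, 0, 0, 0, 0.1, 0], [0, 0, 0, 0, 0, 0.1, 0], [0, 0, 0, 0, 0, 0.1, 0], [0, 0, 0, 0, 0, 0.1, 0], [0, 0, 0, 0, 0, 0.1, 0], [0, 0, 0, 0, 0, 0.1, 0], [0, 0, 0, 0, 0, 0.1, 0], [0, 0, 0, 0, 0, 0.1, 0], [0, 0, 0, 0, 0, 0, 0], [0, 0, 0, 0, 0, 0, 0]]}}

```text
time_s: 5.5
eef_pos: [0.5299, 0.1272, 0.0594]
eef_rot: [180.0, 0.0, 97.8]
contact_force: [0.6, 0.0, -0.2]
grip_width: 0.003
gripper_force: 0.0
```

Call:
{"fn": "move_arm", "kwargs": {"rows": [[0, 0, 0, 0, 0, 0.1, 0], [0, 0, 0, 0, 0, 0.1, 0], [0, 0, 0, 0, 0, 0.1, 0], [0, 0, 0, 0, 0, 0.1, 0], [0, 0, 0, 0, 0, 0.1, 0], [0, 0, 0, 0, 0, 0, 0], [0, 0, 0, 0, 0, 0, 0], [0, 0, 0, 0, 0, 0, 0], [0, 0, 0, 0, 0, 0, 0], [0, 0, 0, 0, 0, 0, 0]]}}

```text
time_s: 6.75
eef_pos: [0.5299, 0.1272, 0.0544]
eef_rot: [180.0, -0.0, 97.8]
contact_force: [-0.0, 0.6, -0.3]
grip_width: 0.002
gripper_force: 0.0
```

```bash
python3 - <<'E'
from station import r
from h import *
f=r.get_image("side")["frame"]
cv2.imwrite("pics/press3.png",cv2.resize(f[150:210,200:260],(600,600),interpolation=cv2.INTER_CUBIC)[:,:,::-1])
print(r.sense()["contact_force"],r.sense()["eef_pos"])
E
```

```text
[ 0.72775742  0.11446253 -0.16871642] [0.52986191 0.12718881 0.05441034]
```

View pics/press3.png

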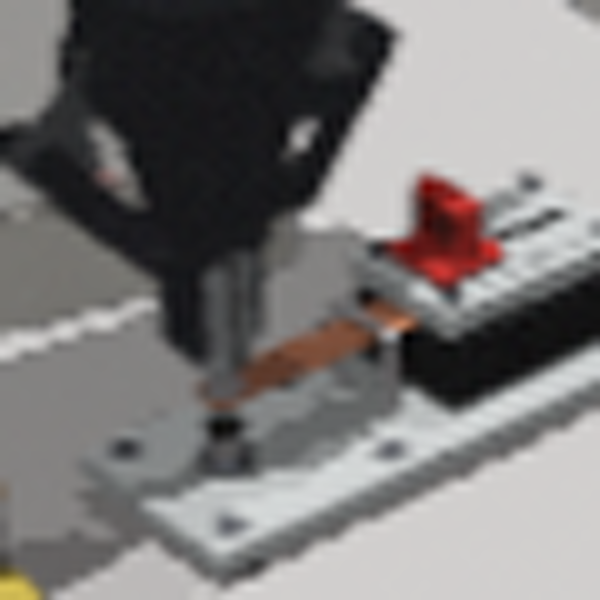

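The tip at crop (225,385) now covers the button and is just about touching. I'll press on in small steps.

Call:
{"fn": "move_arm", "kwargs": {"rows": [[0, 0, 0, 0, 0, 0.05, 0], [0, 0, 0, 0, 0, 0.05, 0], [0, 0, 0, 0, 0, 0.05, 0], [0, 0, 0, 0, 0, 0.05, 0], [0, 0, 0, 0, 0, 0.05, 0], [0, 0, 0, 0, 0, 0.05, 0], [0, 0, 0, 0, 0, 0, 0], [0, 0, 0, 0, 0, 0, 0], [0, 0, 0, 0, 0, 0, 0], [0, 0, 0, 0, 0, 0, 0]]}}

```text
time_s: 8.05
eef_pos: [0.5299, 0.1271, 0.0514]
eef_rot: [180.0, 0.0, 97.8]
contact_force: [-0.5, 1.2, -0.2]
grip_width: -0.004
gripper_force: 0.0
```

Call:
{"fn": "move_arm", "kwargs": {"rows": [[0, 0, 0, 0, 0, 0.05, 0], [0, 0, 0, 0, 0, 0.05, 0], [0, 0, 0, 0, 0, 0.05, 0], [0, 0, 0, 0, 0, 0.05, 0], [0, 0, 0, 0, 0, 0.05, 0], [0, 0, 0, 0, 0, 0.05, 0], [0, 0, 0, 0, 0, 0, 0], [0, 0, 0, 0, 0, 0, 0], [0, 0, 0, 0, 0, 0, 0], [0, 0, 0, 0, 0, 0, 0]]}}

```text
time_s: 9.3
eef_pos: [0.5299, 0.1272, 0.0484]
eef_rot: [-180.0, -0.0, 97.8]
contact_force: [0.0, -0.8, -0.2]
grip_width: 0.004
gripper_force: 0.0
```

```bash
python3 - <<'E'
from station import r
from h import *
f=r.get_image("side")["frame"]
cv2.imwrite("pics/press4.png",cv2.resize(f[150:210,200:260],(600,600),interpolation=cv2.INTER_CUBIC)[:,:,::-1])
s=r.sense();print(s["contact_force"],s["ft_torque"],s["eef_pos"],s["joint_efforts"])
E
```

```text
[ 0.31144032  0.7546684  -0.00158625] [0.01179688 0.01409916 0.02556254] [0.52989801 0.12717323 0.04844151] [-2.17657529e-03 -4.53694046e+01  2.04131716e+01  9.10225681e-04
  1.17732138e-04 -2.13949392e-05]
```

View pics/press4.png

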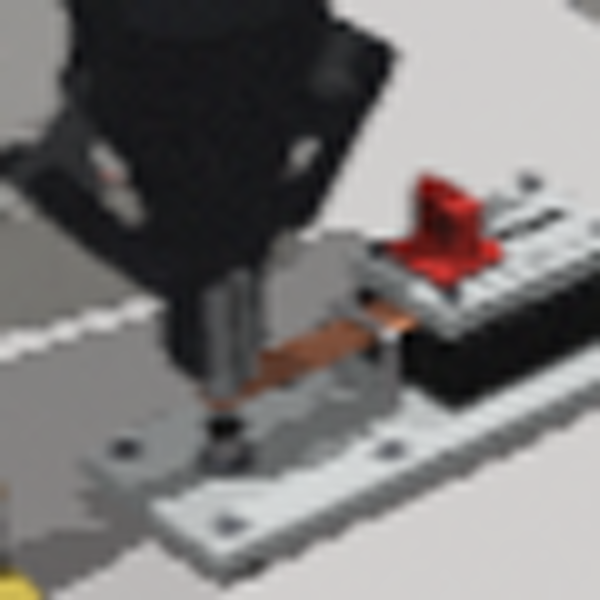

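The tip at crop (222,400) sits in front of or on the leaf's end, and there's no force yet. I'll continue in small steps with a force check.

Call:
{"fn": "move_arm", "kwargs": {"rows": [[0, 0, 0, 0, 0, 0.05, 0], [0, 0, 0, 0, 0, 0.05, 0], [0, 0, 0, 0, 0, 0.05, 0], [0, 0, 0, 0, 0, 0.05, 0], [0, 0, 0, 0, 0, 0.05, 0], [0, 0, 0, 0, 0, 0.05, 0], [0, 0, 0, 0, 0, 0, 0], [0, 0, 0, 0, 0, 0, 0], [0, 0, 0, 0, 0, 0, 0], [0, 0, 0, 0, 0, 0, 0]]}}

```text
time_s: 10.6
eef_pos: [0.5299, 0.1272, 0.0454]
eef_rot: [180.0, -0.0, 97.8]
contact_force: [-0.9, 0.4, 4.0]
grip_width: -0.003
gripper_force: 2.1
```

```bash
python3 - <<'E'
from station import r
from h import *
d=r.get_image("side");R,t,f,cx,cy=cam(d);print("cam centre",-R.T@t)
s=r.sense();print(s["contact_force"],s["eef_pos"])
P0=cv2.imread("pics/side0.png")[:,:,::-1]
for y in range(178,200): print(y,d["frame"][y,214:236].astype(int).mean(1).astype(int).tolist() if 0 else " ".join("%3d"%v for v in d["frame"][y,214:236,0]),"|"," ".join("%3d"%v for v in P0[y,214:236,0]))
E
```

```text
cam centre [ 0.05868996 -0.78211283  0.70679343]
[-1.35869354 -0.65915725  4.63062273] [0.52985587 0.12717833 0.04538832]
178  30  31  32  23  25  24  23  27  36  66  73  45  98 131 132 131 130 131 131 131 130 108 | 112 111 110 113 118 115 152 181 183 183 192 201 201 201 201 201 201 201 201 201 200 169
179  74  50  29  25  24  26  29  46  56  55  62  54  97 132 130 131 131 132 131 127 117  82 | 123 114 152 181 183 182 182 192 201 201 201 201 201 201 201 201 202 202 200 196 182 133
180 175 128  56  23  21  25  53  77  73  56  65  57  97 131 131 132 132 132 120 103 107  92 | 182 183 182 193 202 201 201 201 201 201 201 201 201 201 201 201 201 201 183 156 172 151
181 180 113  62  23  22  23  52  78  74  54  71  65  97 132 132 131 131 131 122 101  97 107 | 201 201 201 201 201 201 201 201 201 201 201 201 201 201 201 201 201 199 181 136 122 165
182 131 113  62  25  22  25  51  77  74  56  71  66  96 130 131 131 132 131 124 121 115  93 | 201 201 202 201 201 201 201 201 201 201 201 201 201 201 201 201 201 178 155 184 187 152
183 132 112  62  26  23  29  42  71  78  64  72  66  81 118 130 131 
[... 2325 characters left out ...]
  61  65  67  42  45  78 100 100 100 107 128 142 183 208 208 209 | 202 203 204 203 202 170  76  72  76  72  66 145 182 192 201 202 202 202 202 201 202 203
197 119 102 100 100 101  93  85  86  83  84  96 109 115 115 118 163 190 200 209 210 210 208 | 204 204 204 195 183 170 131  84  78  86 131 182 201 201 203 203 202 202 203 203 203 202
198 101 101 101 101 102 109 160 188 188 187 187 188 190 191 200 209 210 211 211 209 207 204 | 204 203 203 203 196 185 182 182 183 192 201 202 203 203 202 202 203 204 204 202 201 198
199 101 108 116 116 115 160 188 187 188 188 190 192 200 210 210 211 211 209 208 204 188 156 | 195 203 204 204 203 194 183 192 202 203 203 204 203 203 203 204 204 202 202 198 182 149
```

Contact at TCP z ≈ 0.046, and the tip is on the leaf's end because the stop post below stays visible. I'll press on slowly.

Call:
{"fn": "move_arm", "kwargs": {"rows": [[0, 0, 0, 0, 0, 0.05, 0], [0, 0, 0, 0, 0, 0.05, 0], [0, 0, 0, 0, 0, 0.05, 0], [0, 0, 0, 0, 0, 0.05, 0], [0, 0, 0, 0, 0, 0, 0], [0, 0, 0, 0, 0, 0, 0], [0, 0, 0, 0, 0, 0, 0], [0, 0, 0, 0, 0, 0, 0], [0, 0, 0, 0, 0, 0, 0], [0, 0, 0, 0, 0, 0, 0]]}}

```text
time_s: 11.9
eef_pos: [0.5298, 0.1272, 0.0434]
eef_rot: [-180.0, 0.0, 97.8]
contact_force: [-1.7, 0.0, 4.6]
grip_width: -0.001
gripper_force: 2.4
```

Call:
{"fn": "move_arm", "kwargs": {"rows": [[0, 0, 0, 0, 0, 0.07, 0], [0, 0, 0, 0, 0, 0.07, 0], [0, 0, 0, 0, 0, 0.07, 0], [0, 0, 0, 0, 0, 0.07, 0], [0, 0, 0, 0, 0, 0.07, 0], [0, 0, 0, 0, 0, 0.05, 0], [0, 0, 0, 0, 0, 0.05, 0], [0, 0, 0, 0, 0, 0.05, 0], [0, 0, 0, 0, 0, 0, 0], [0, 0, 0, 0, 0, 0, 0]]}}

```text
time_s: 13.15
eef_pos: [0.5299, 0.1272, 0.0386]
eef_rot: [180.0, -0.0, 97.8]
contact_force: [-2.0, -0.4, 6.5]
grip_width: 0.001
gripper_force: 3.1
```

Call:
{"fn": "move_arm", "kwargs": {"rows": [[0, 0, 0, 0, 0, 0.05, 0], [0, 0, 0, 0, 0, 0.05, 0], [0, 0, 0, 0, 0, 0, 0], [0, 0, 0, 0, 0, 0, 0], [0, 0, 0, 0, 0, 0, 0], [0, 0, 0, 0, 0, 0, 0], [0, 0, 0, 0, 0, 0, 0], [0, 0, 0, 0, 0, 0, 0], [0, 0, 0, 0, 0, 0, 0], [0, 0, 0, 0, 0, 0, 0]]}}

```text
time_s: 14.4
eef_pos: [0.5299, 0.1272, 0.0376]
eef_rot: [180.0, -0.0, 97.8]
contact_force: [-2.4, -1.0, 6.4]
grip_width: -0.0
gripper_force: 3.3
```

Call:
{"fn": "move_arm", "kwargs": {"rows": [[0, 0, 0, 0, 0, 0.03, 0], [0, 0, 0, 0, 0, 0.03, 0], [0, 0, 0, 0, 0, 0.03, 0], [0, 0, 0, 0, 0, 0.03, 0], [0, 0, 0, 0, 0, 0.03, 0], [0, 0, 0, 0, 0, 0, 0], [0, 0, 0, 0, 0, 0, 0], [0, 0, 0, 0, 0, 0, 0], [0, 0, 0, 0, 0, 0, 0], [0, 0, 0, 0, 0, 0, 0]]}}

```text
time_s: 15.65
eef_pos: [0.53, 0.1272, 0.0365]
eef_rot: [180.0, -0.0, 97.8]
contact_force: [-2.9, -0.9, 10.4]
grip_width: 0.004
gripper_force: 4.6
```

Module L reaches its stop at TCP z ≈ 0.037 with about 7 N, so it looks slack. I'll lift off and go to R.

```bash
python3 - <<'E'
from station import r
from h import *
s=r.sense();p=s["eef_pos"]
class Q:
    def sense(self): return {**s,"eef_pos":np.array([p[0],p[1],.0965])}
plan(Q(),[.5095,-.102,.0965],73.8,5,0)
E
```

```text
t 15.65 pos [0.53   0.1272 0.0965] rot [180.   -0.   97.8] F [-2.95 -0.9  10.44]
[0.01, -0.0, 4.8, -4.49, -1.03, -0.0, 0.0]
[0.01, -0.0, 4.8, -4.56, -0.65, -0.0, 0.0]
[0.01, -0.0, 4.8, -4.59, -0.27, -0.0, 0.0]
[0.01, -0.0, 4.8, -4.6, 0.12, -0.0, 0.0]
[0.01, -0.0, 4.8, -4.57, 0.5, -0.0, 0.0]
```

Call:
{"fn": "move_arm", "kwargs": {"rows": [[0, 0, 0, 0, 0, -2, 0], [0, 0, 0, 0, 0, -4, 0], [0, 0, 4.8, -4.49, -1.03, 0, 0], [0, 0, 4.8, -4.56, -0.65, 0, 0], [0, 0, 4.8, -4.59, -0.27, 0, 0], [0, 0, 4.8, -4.6, 0.12, 0, 0], [0, 0, 4.8, -4.57, 0.5, 0, 0], [0, 0, 0, 0, 0, 2.0, 0], [0, 0, 0, 0, 0, 1, 0], [0, 0, 0, 0, 0, 0, 0]]}}

```text
time_s: 16.9
eef_pos: [0.5084, -0.1015, 0.0648]
eef_rot: [-179.9, 0.0, 73.8]
contact_force: [0.3, 0.8, 0.4]
grip_width: 0.004
gripper_force: 0.0
```

```bash
python3 - <<'E'
from station import r
from h import *
plan(r,[.5095,-.102,.051],73.8,1,0)
E
```

```text
t 16.9 pos [ 0.5084 -0.1015  0.0648] rot [-179.9    0.    73.8] F [0.28 0.79 0.44]
[-0.14, 0.01, 0.03, -0.02, 0.12, 1.38, 0.0]
```

Call:
{"fn": "move_arm", "kwargs": {"rows": [[0, 0, 0, 0, 0.1, 0.5, 0], [0, 0, 0, 0, 0, 0.5, 0], [0, 0, 0, 0, 0, 0.3, 0], [0, 0, 0, 0, 0, 0.1, 0], [0, 0, 0, 0, 0, 0.1, 0], [0, 0, 0, 0, 0, 0.1, 0], [0, 0, 0, 0, 0, 0.1, 0], [0, 0, 0, 0, 0, 0.1, 0], [0, 0, 0, 0, 0, 0.1, 0], [0, 0, 0, 0, 0, 0, 0]]}}

```text
time_s: 18.15
eef_pos: [0.5103, -0.1023, 0.0472]
eef_rot: [180.0, 0.0, 73.8]
contact_force: [-1.7, 0.4, 3.7]
grip_width: 0.004
gripper_force: 1.7
```

Call:
{"fn": "move_arm", "kwargs": {"rows": [[0, 0, 0, 0, 0, 0.05, 0], [0, 0, 0, 0, 0, 0.05, 0], [0, 0, 0, 0, 0, 0.05, 0], [0, 0, 0, 0, 0, 0.05, 0], [0, 0, 0, 0, 0, 0, 0], [0, 0, 0, 0, 0, 0, 0], [0, 0, 0, 0, 0, 0, 0], [0, 0, 0, 0, 0, 0, 0], [0, 0, 0, 0, 0, 0, 0], [0, 0, 0, 0, 0, 0, 0]]}}

```text
time_s: 19.4
eef_pos: [0.5102, -0.1023, 0.0459]
eef_rot: [180.0, -0.0, 73.8]
contact_force: [-3.1, 0.4, 10.6]
grip_width: -0.0
gripper_force: 5.0
```

R is stiff, at about 10.6 N just past touch. I'll continue to its stop, near TCP z ≈ 0.037.

Call:
{"fn": "move_arm", "kwargs": {"rows": [[0, 0, 0, 0, 0, 0.08, 0], [0, 0, 0, 0, 0, 0.08, 0], [0, 0, 0, 0, 0, 0.08, 0], [0, 0, 0, 0, 0, 0.08, 0], [0, 0, 0, 0, 0, 0.08, 0], [0, 0, 0, 0, 0, 0.08, 0], [0, 0, 0, 0, 0, 0.08, 0], [0, 0, 0, 0, 0, 0.08, 0], [0, 0, 0, 0, 0, 0, 0], [0, 0, 0, 0, 0, 0, 0]]}}

```text
time_s: 20.65
eef_pos: [0.5101, -0.1022, 0.0397]
eef_rot: [180.0, -0.0, 73.8]
contact_force: [-3.7, 0.8, 12.1]
grip_width: 0.002
gripper_force: 6.2
```

Call:
{"fn": "move_arm", "kwargs": {"rows": [[0, 0, 0, 0, 0, 0.04, 0], [0, 0, 0, 0, 0, 0.04, 0], [0, 0, 0, 0, 0, 0.04, 0], [0, 0, 0, 0, 0, 0, 0], [0, 0, 0, 0, 0, 0, 0], [0, 0, 0, 0, 0, 0, 0], [0, 0, 0, 0, 0, 0, 0], [0, 0, 0, 0, 0, 0, 0], [0, 0, 0, 0, 0, 0, 0], [0, 0, 0, 0, 0, 0, 0]]}}

```text
time_s: 21.9
eef_pos: [0.5102, -0.1022, 0.0386]
eef_rot: [180.0, -0.0, 73.8]
contact_force: [-3.7, 1.1, 12.8]
grip_width: 0.003
gripper_force: 6.4
```

Call:
{"fn": "move_arm", "kwargs": {"rows": [[0, 0, 0, 0, 0, 0.04, 0], [0, 0, 0, 0, 0, 0.04, 0], [0, 0, 0, 0, 0, 0.03, 0], [0, 0, 0, 0, 0, 0.03, 0], [0, 0, 0, 0, 0, 0.03, 0], [0, 0, 0, 0, 0, 0, 0], [0, 0, 0, 0, 0, 0, 0], [0, 0, 0, 0, 0, 0, 0], [0, 0, 0, 0, 0, 0, 0], [0, 0, 0, 0, 0, 0, 0]]}}

```text
time_s: 23.15
eef_pos: [0.5103, -0.1023, 0.037]
eef_rot: [180.0, -0.0, 73.8]
contact_force: [-2.7, 1.4, 13.4]
grip_width: -0.002
gripper_force: 6.8
```

Call:
{"fn": "move_arm", "kwargs": {"rows": [[0, 0, 0, 0, 0, 0.03, 0], [0, 0, 0, 0, 0, 0.03, 0], [0, 0, 0, 0, 0, 0.02, 0], [0, 0, 0, 0, 0, 0, 0], [0, 0, 0, 0, 0, 0, 0], [0, 0, 0, 0, 0, 0, 0], [0, 0, 0, 0, 0, 0, 0], [0, 0, 0, 0, 0, 0, 0], [0, 0, 0, 0, 0, 0, 0], [0, 0, 0, 0, 0, 0, 0]]}}

```text
time_s: 24.4
eef_pos: [0.5103, -0.1023, 0.0362]
eef_rot: [179.9, -0.0, 73.8]
contact_force: [-3.8, 0.1, 13.4]
grip_width: -0.003
gripper_force: 6.9
```

Call:
{"fn": "move_arm", "kwargs": {"rows": [[0, 0, 0, 0, 0, 0.03, 0], [0, 0, 0, 0, 0, 0.03, 0], [0, 0, 0, 0, 0, 0.03, 0], [0, 0, 0, 0, 0, 0, 0], [0, 0, 0, 0, 0, 0, 0], [0, 0, 0, 0, 0, 0, 0], [0, 0, 0, 0, 0, 0, 0], [0, 0, 0, 0, 0, 0, 0], [0, 0, 0, 0, 0, 0, 0], [0, 0, 0, 0, 0, 0, 0]]}}

```text
time_s: 25.65
eef_pos: [0.5104, -0.1023, 0.0357]
eef_rot: [179.9, -0.0, 73.8]
contact_force: [-3.8, 0.9, 16.6]
grip_width: -0.001
gripper_force: 8.4
```

R needs about 14 N at its stop, so it's sound. L needs about 7 N and is slack. Now I'll measure how far L's slide is already drawn.

```bash
cat > fin.py <<'E'
from station import r
from h import *
import sys
def blob(d,box):
    hsv=cv2.cvtColor(d["frame"],cv2.COLOR_RGB2HSV);x0,y0,x1,y1=box
    m=cv2.inRange(hsv,(0,170,80),(6,255,255))[y0:y1,x0:x1];q=cv2.findNonZero(m)[:,0]+[x0,y0]
    return q.min(0),q.max(0),q.mean(0).round(2)
def model(d,o,yaw,s):
    P=[]
    for xs,ys,zs in((13,13,(50,55)),(5,13,(55,75))):
        P+=[(38+1e3*s+a*xs,b*ys,c) for a in(-1,1) for b in(-1,1) for c in zs]
    P=np.array(P)/1e3; c,si=np.cos(np.radians(yaw)),np.sin(np.radians(yaw))
    W=np.c_[o[0]+P[:,0]*c-P[:,1]*si,o[1]+P[:,0]*si+P[:,1]*c,P[:,2]]
    p=proj(d,W); return p.min(0).round(1),p.max(0).round(1)
E
python3 - <<'E'
from fin import *
I={n:r.get_image(n) for n in("top","side")}
for n in I: I[n]["frame"]=cv2.imread(f"pics/{n}0.png")[:,:,::-1].copy()
L=((.5759,.1328),7.6,dict(top=(205,160,228,182),side=(235,160,258,185)))
Rr=((.5517,-.1156),-16.2,dict(top=(295,172,315,195),side=(283,210,303,234)))
for nm,(o,y,b) in(("L",L),("R",Rr)):
    for n in I:
        print(nm,n,*blob(I[n],b[n]))
        for s in(0,.004,.008,.012): print("   s",s,*model(I[n],o,y,s))
plan(r,[.5759+.042*.9912,.1328+.042*.1323,.11],97.6,1,.5)
E
```

```text
L top [212 169] [219 176] [215.78 172.76]
   s 0 [210.7 168.6] [220.7 178.1]
   s 0.004 [210.6 167.3] [220.5 176.8]
   s 0.008 [210.5 166. ] [220.4 175.5]
   s 0.012 [210.3 164.7] [220.3 174.2]
L side [240 168] [249 177] [244.24 173.36]
   s 0 [237.3 167.1] [249.5 179.8]
   s 0.004 [238.3 166.6] [250.6 179.3]
   s 0.008 [239.3 166.2] [251.6 178.8]
   s 0.012 [240.4 165.7] [252.6 178.4]
R top [300 180] [307 187] [303.33 183.28]
   s 0 [297.2 178.7] [308.2 189.6]
   s 0.004 [297.6 177.5] [308.6 188.4]
   s 0.008 [297.9 176.3] [309.  187.2]
   s 0.012 [298.3 175. ] [309.4 185.9]
R side [286 215] [297 227] [291.57 221.96]
   s 0 [283.2 213.8] [296.6 229.1]
   s 0.004 [284.7 213.6] [298.1 228.8]
   s 0.008 [286.2 213.3] [299.6 228.5]
   s 0.012 [287.6 213. ] [301.1 228.2]
t 25.75 pos [ 0.5104 -0.1023  0.0357] rot [179.9  -0.   73.8] F [-4.48  1.31 16.42]
[0.07, 0.0, -23.8, 26.1, 3.58, -7.42, 0.5]
```

```bash
python3 - <<'E'
from station import r
from h import *
s=r.sense();p=s["eef_pos"]
class Q:
    def sense(self): return {**s,"eef_pos":np.array([p[0],p[1],.1157])}
plan(Q(),[.6155,.1381,.1157],97.6,6,.5)
E
```

```text
t 25.75 pos [ 0.5104 -0.1023  0.1157] rot [179.9  -0.   73.8] F [-4.48  1.31 16.42]
[0.01, 0.0, -3.97, 4.34, 0.56, 0.0, 0.5]
[0.01, 0.0, -3.97, 4.29, 0.86, 0.0, 0.5]
[0.01, 0.0, -3.97, 4.22, 1.16, 0.0, 0.5]
[0.01, 0.0, -3.97, 4.13, 1.45, 0.0, 0.5]
[0.01, 0.0, -3.97, 4.02, 1.73, 0.0, 0.5]
[0.01, 0.0, -3.97, 3.89, 2.0, 0.0, 0.5]
```

Call:
{"fn": "move_arm", "kwargs": {"rows": [[0, 0, 0, 0, 0, -2, 0], [0, 0, 0, 0, 0, -6, 0], [0, 0, -3.97, 4.34, 0.56, 0, 0.5], [0, 0, -3.97, 4.29, 0.86, 0, 0.5], [0, 0, -3.97, 4.22, 1.16, 0, 0.5], [0, 0, -3.97, 4.13, 1.45, 0, 0.5], [0, 0, -3.97, 4.02, 1.73, 0, 0.5], [0, 0, -3.97, 3.89, 2.0, 0, 0.5], [0, 0, 0, 0, 0, 0, 0.5], [0, 0, 0, 0, 0, 0, 0.5]]}}

```text
time_s: 27.0
eef_pos: [0.6147, 0.1379, 0.1133]
eef_rot: [-179.9, 0.0, 97.6]
contact_force: [-0.4, -0.4, -0.4]
grip_width: 0.501
gripper_force: 0.0
```

```bash
python3 - <<'E'
from station import r
from h import *
plan(r,[.6155,.1381,.062],97.6,1,.5)
E
```

```text
t 27.0 pos [0.6147 0.1379 0.1133] rot [-179.9    0.    97.6] F [-0.42 -0.41 -0.42]
[-0.08, 0.04, 0.0, 0.01, 0.09, 5.13, 0.5]
```

Call:
{"fn": "move_arm", "kwargs": {"rows": [[0, 0, 0, 0, 0.09, 1, 0.5], [0, 0, 0, 0, 0, 1, 0.5], [0, 0, 0, 0, 0, 1, 0.5], [0, 0, 0, 0, 0, 0.7, 0.5], [0, 0, 0, 0, 0, 0.5, 0.5], [0, 0, 0, 0, 0, 0.3, 0.5], [0, 0, 0, 0, 0, 0.2, 0.5], [0, 0, 0, 0, 0, 0.1, 0.5], [0, 0, 0, 0, 0, 0, 0.5], [0, 0, 0, 0, 0, 0, 0.5]]}}

```text
time_s: 28.25
eef_pos: [0.6164, 0.1385, 0.0661]
eef_rot: [180.0, -0.0, 97.6]
contact_force: [-0.1, 0.1, 0.3]
grip_width: 0.5
gripper_force: 0.0
```

```bash
python3 - <<'E'
from station import r
from h import *
f=r.get_image("side")["frame"]
cv2.imwrite("pics/fin.png",cv2.resize(f[140:200,215:275],(600,600),interpolation=cv2.INTER_CUBIC)[:,:,::-1])
s=r.sense();print(s["eef_pos"],s["contact_force"])
E
```

```text
[0.61635048 0.13849394 0.06609465] [-0.18878737 -0.15056353  0.64184671]
```

View pics/fin.png

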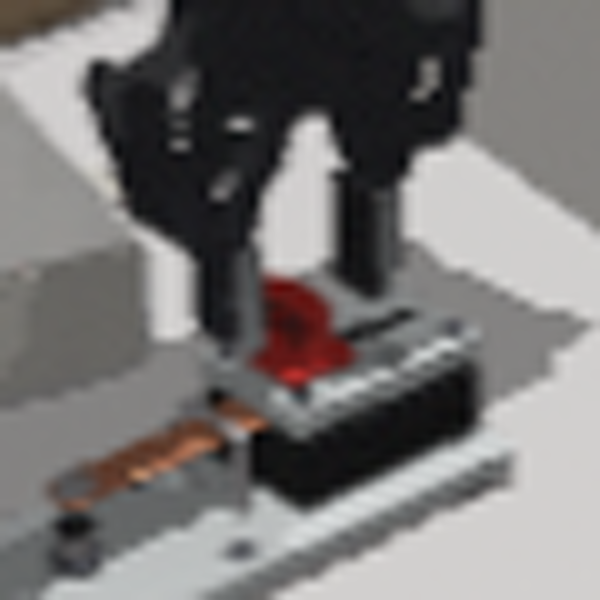

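The pads' lower ends are at crop (225,350) and (370,295), straddling the red fin at (295,310). I'll go down 3 mm and close.

Call:
{"fn": "move_arm", "kwargs": {"rows": [[0, 0, 0, 0, 0, 0.15, 0.5], [0, 0, 0, 0, 0, 0.15, 0.4], [0, 0, 0, 0, 0, 0, 0.3], [0, 0, 0, 0, 0, 0, 0.2], [0, 0, 0, 0, 0, 0, 0.1], [0, 0, 0, 0, 0, 0, 0], [0, 0, 0, 0, 0, 0, 0], [0, 0, 0, 0, 0, 0, 0], [0, 0, 0, 0, 0, 0, 0], [0, 0, 0, 0, 0, 0, 0]]}}

```text
time_s: 29.55
eef_pos: [0.6164, 0.1384, 0.0631]
eef_rot: [180.0, -0.0, 97.6]
contact_force: [0.2, 0.3, 2.9]
grip_width: 0.098
gripper_force: 60.4
```

```bash
python3 - <<'E'
from station import r
s=r.sense();print(s["eef_pos"],s["contact_force"],s["ft_torque"],s["grip_width"],s["gripper_force"])
E
```

```text
[0.61643875 0.13844739 0.06313455] [0.15887662 0.3372295  2.89046614] [-0.05436705  0.00202    -0.0307986 ] 0.09817168903135773 60.446462631225586
```

Call:
{"fn": "move_arm", "kwargs": {"rows": [[0, 0, 0, 0, 0.2, 0, 0], [0, 0, 0, 0, 0.25, 0, 0], [0, 0, 0, 0, 0.25, 0, 0], [0, 0, 0, 0, 0.25, 0, 0], [0, 0, 0, 0, 0.25, 0, 0], [0, 0, 0, 0, 0.25, 0, 0], [0, 0, 0, 0, 0.25, 0, 0], [0, 0, 0, 0, 0.2, 0, 0], [0, 0, 0, 0, 0, 0, 0], [0, 0, 0, 0, 0, 0, 0]]}}

```text
time_s: 30.8
eef_pos: [0.6304, 0.1403, 0.0631]
eef_rot: [-179.5, -0.0, 97.6]
contact_force: [-10.1, -1.9, 11.9]
grip_width: 0.094
gripper_force: 61.8
```

```bash
python3 - <<'E'
from station import r
from h import *
s=r.sense();p=s["eef_pos"];print(p,s["contact_force"],s["grip_width"],s["gripper_force"], np.hypot(*(p[:2]-[.6164,.1384])))
class Q:
    def sense(self): return {**s,"eef_pos":np.array([p[0],p[1],.1])}
plan(Q(),[.530,.127,.1],97.8,2,0)
E
```

```text
[0.63039392 0.14030106 0.06307077] [-10.1027343   -1.8860048   11.86562505] 0.09445062963871913 61.76430344581604 0.014122462491467189
t 30.8 pos [0.6304 0.1403 0.1   ] rot [-179.5   -0.    97.6] F [-10.1   -1.89  11.87]
[-0.24, -0.0, -0.09, 0.01, -5.06, 0.04, 0.0]
[-0.24, -0.0, -0.09, 0.01, -5.06, 0.02, 0.0]
```

Call:
{"fn": "move_arm", "kwargs": {"rows": [[0, 0, 0, 0, 0.1, 0, 0], [0, 0, 0, 0, 0.1, 0, 0], [0, 0, 0, 0, 0.1, 0, 0], [0, 0, 0, 0, 0.1, 0, 0], [0, 0, 0, 0, 0.1, 0, 0], [0, 0, 0, 0, 0, 0, 0], [0, 0, 0, 0, 0, 0, 0], [0, 0, 0, 0, 0, 0, 0], [0, 0, 0, 0, 0, 0, 0], [0, 0, 0, 0, 0, 0, 0]]}}

```text
time_s: 32.05
eef_pos: [0.6341, 0.1408, 0.063]
eef_rot: [-179.4, -0.0, 97.6]
contact_force: [-12.7, -2.4, 13.3]
grip_width: 0.096
gripper_force: 62.0
```

Call:
{"fn": "move_arm", "kwargs": {"rows": [[0, 0, 0, 0, 0.1, 0, 0], [0, 0, 0, 0, 0.1, 0, 0], [0, 0, 0, 0, 0.02, 0, 0], [0, 0, 0, 0, 0, 0, 0], [0, 0, 0, 0, 0, 0, 0], [0, 0, 0, 0, 0, 0, 0], [0, 0, 0, 0, 0, 0, 0], [0, 0, 0, 0, 0, 0, 0], [0, 0, 0, 0, 0, 0, 0], [0, 0, 0, 0, 0, 0, 0]]}}

```text
time_s: 33.3
eef_pos: [0.6358, 0.141, 0.063]
eef_rot: [-179.3, -0.0, 97.6]
contact_force: [-14.2, -1.7, 14.1]
grip_width: 0.096
gripper_force: 62.1
```

Slide drawn about 19.6 mm. I'll relax the command so the release doesn't jerk, then open.

Call:
{"fn": "move_arm", "kwargs": {"rows": [[0, 0, 0, 0, -0.2, 0, 0], [0, 0, 0, 0, -0.2, 0, 0], [0, 0, 0, 0, -0.2, 0, 0], [0, 0, 0, 0, 0, 0, 0], [0, 0, 0, 0, 0, 0, 0.15], [0, 0, 0, 0, 0, 0, 0.3], [0, 0, 0, 0, 0, 0, 0.5], [0, 0, 0, 0, 0, 0, 0.5], [0, 0, 0, 0, 0, 0, 0.5], [0, 0, 0, 0, 0, -1, 0.5]]}}

```text
time_s: 34.55
eef_pos: [0.6354, 0.1409, 0.0724]
eef_rot: [-179.9, 0.0, 97.6]
contact_force: [-1.5, -0.0, 0.3]
grip_width: 0.498
gripper_force: 0.0
```

```bash
python3 - <<'E'
from station import r
from h import *
s=r.sense();p=s["eef_pos"]
class Q:
    def sense(self): return {**s,"eef_pos":np.array([p[0],p[1],.12])}
plan(Q(),[.530,.127,.12],97.8,2,0)
print(p)
E
```

```text
t 34.55 pos [0.6354 0.1409 0.12  ] rot [-179.9    0.    97.6] F [-1.51 -0.03  0.25]
[-0.06, 0.01, -0.09, 0.01, -5.32, 0.01, 0.0]
[-0.06, 0.01, -0.09, 0.02, -5.32, 0.01, 0.0]
[0.6354273  0.14093091 0.07241322]
```

Call:
{"fn": "move_arm", "kwargs": {"rows": [[0, 0, 0, 0, 0, -4.5, 0.5], [0, 0, 0, 0, -2.64, 0, 0], [0, 0, 0, 0, -4, 0, 0], [0, 0, 0, 0, -4, 0, 0], [0, 0, 0, 0, 0, 2, 0], [0, 0, 0, 0, 0, 2, 0], [0, 0, 0, 0, 0, 1.5, 0], [0, 0, 0, 0, 0, 0.5, 0], [0, 0, 0, 0, 0, 0, 0], [0, 0, 0, 0, 0, 0, 0]]}}

```text
time_s: 35.8
eef_pos: [0.5315, 0.1272, 0.0585]
eef_rot: [179.9, -0.0, 97.6]
contact_force: [0.3, -0.7, -0.7]
grip_width: 0.001
gripper_force: 0.0
```

```bash
python3 - <<'E'
from fin import *
d=r.get_image("side");print(*blob(d,(238,155,270,185)))
for s in(.016,.020,.024,.028): print(s,*model(d,(.5759,.1328),7.6,s))
s=r.sense();print(s["eef_pos"],s["contact_force"])
E
```

```text
[245 166] [254 175] [249.38 171.13]
0.016 [241.4 165.3] [253.6 177.9]
0.02 [242.5 164.9] [254.6 177.4]
0.024 [243.5 164.4] [255.6 177. ]
0.028 [244.5 164. ] [256.6 176.5]
[0.53143661 0.12716859 0.05851914] [ 0.00389854 -0.12632133 -1.16147668]
```

The fin moved about 19.8 mm in the image, which agrees with the arm. Now the proving press, slow.

Call:
{"fn": "move_arm", "kwargs": {"rows": [[0, 0, 0, 0, -0.1, 0.4, 0], [0, 0, 0, 0, 0, 0.4, 0], [0, 0, 0, 0, 0, 0.1, 0], [0, 0, 0, 0, 0, 0.1, 0], [0, 0, 0, 0, 0, 0.1, 0], [0, 0, 0, 0, 0, 0.1, 0], [0, 0, 0, 0, 0, 0.1, 0], [0, 0, 0, 0, 0, 0.1, 0], [0, 0, 0, 0, 0, 0.1, 0], [0, 0, 0, 0, 0, 0.1, 0]]}}

```text
time_s: 37.1
eef_pos: [0.5297, 0.1269, 0.0434]
eef_rot: [180.0, -0.0, 97.6]
contact_force: [-4.2, -0.9, 12.5]
grip_width: 0.002
gripper_force: 6.1
```

Call:
{"fn": "move_arm", "kwargs": {"rows": [[0, 0, 0, 0, 0, 0.08, 0], [0, 0, 0, 0, 0, 0.08, 0], [0, 0, 0, 0, 0, 0.06, 0], [0, 0, 0, 0, 0, 0.06, 0], [0, 0, 0, 0, 0, 0.06, 0], [0, 0, 0, 0, 0, 0, 0], [0, 0, 0, 0, 0, 0, 0], [0, 0, 0, 0, 0, 0, 0], [0, 0, 0, 0, 0, 0, 0], [0, 0, 0, 0, 0, 0, 0]]}}

```text
time_s: 38.35
eef_pos: [0.5297, 0.1269, 0.0401]
eef_rot: [180.0, -0.0, 97.6]
contact_force: [-4.3, -0.9, 12.9]
grip_width: -0.002
gripper_force: 6.4
```

Call:
{"fn": "move_arm", "kwargs": {"rows": [[0, 0, 0, 0, 0, 0.06, 0], [0, 0, 0, 0, 0, 0.06, 0], [0, 0, 0, 0, 0, 0.06, 0], [0, 0, 0, 0, 0, 0.04, 0], [0, 0, 0, 0, 0, 0.03, 0], [0, 0, 0, 0, 0, 0.03, 0], [0, 0, 0, 0, 0, 0, 0], [0, 0, 0, 0, 0, 0, 0], [0, 0, 0, 0, 0, 0, 0], [0, 0, 0, 0, 0, 0, 0]]}}

```text
time_s: 39.6
eef_pos: [0.5298, 0.1269, 0.0374]
eef_rot: [179.9, -0.0, 97.6]
contact_force: [-3.4, -0.5, 14.5]
grip_width: -0.001
gripper_force: 6.8
```

Call:
{"fn": "move_arm", "kwargs": {"rows": [[0, 0, 0, 0, 0, 0.02, 0], [0, 0, 0, 0, 0, 0.02, 0], [0, 0, 0, 0, 0, 0, 0], [0, 0, 0, 0, 0, 0, 0], [0, 0, 0, 0, 0, 0, 0], [0, 0, 0, 0, 0, 0, 0], [0, 0, 0, 0, 0, 0, 0], [0, 0, 0, 0, 0, 0, 0], [0, 0, 0, 0, 0, 0, 0], [0, 0, 0, 0, 0, 0, 0]]}}

```text
time_s: 40.85
eef_pos: [0.5298, 0.1269, 0.0371]
eef_rot: [179.9, -0.0, 97.6]
contact_force: [-3.7, -1.7, 14.6]
grip_width: 0.003
gripper_force: 6.9
```

Call:
{"fn": "move_arm", "kwargs": {"rows": [[0, 0, 0, 0, 0, 0.03, 0], [0, 0, 0, 0, 0, 0.03, 0], [0, 0, 0, 0, 0, 0.02, 0], [0, 0, 0, 0, 0, 0, 0], [0, 0, 0, 0, 0, 0, 0], [0, 0, 0, 0, 0, 0, 0], [0, 0, 0, 0, 0, 0, 0], [0, 0, 0, 0, 0, 0, 0], [0, 0, 0, 0, 0, 0, 0], [0, 0, 0, 0, 0, 0, 0]]}}

```text
time_s: 42.1
eef_pos: [0.5299, 0.127, 0.0363]
eef_rot: [179.9, -0.0, 97.6]
contact_force: [-3.5, -1.0, 13.7]
grip_width: 0.003
gripper_force: 7.0
```

Call:
{"fn": "move_arm", "kwargs": {"rows": [[0, 0, 0, 0, 0, 0.03, 0], [0, 0, 0, 0, 0, 0.03, 0], [0, 0, 0, 0, 0, 0.02, 0], [0, 0, 0, 0, 0, 0, 0], [0, 0, 0, 0, 0, 0, 0], [0, 0, 0, 0, 0, 0, 0], [0, 0, 0, 0, 0, 0, 0], [0, 0, 0, 0, 0, 0, 0], [0, 0, 0, 0, 0, 0, 0], [0, 0, 0, 0, 0, 0, 0]]}}

```text
time_s: 43.35
eef_pos: [0.5299, 0.127, 0.0357]
eef_rot: [179.9, -0.0, 97.6]
contact_force: [-5.1, -1.4, 15.3]
grip_width: 0.002
gripper_force: 7.7
```

The readings match the sound finger. One more small nudge will seat it firmly on the stop, then lift clear.

Call:
{"fn": "move_arm", "kwargs": {"rows": [[0, 0, 0, 0, 0, 0.02, 0], [0, 0, 0, 0, 0, 0.02, 0], [0, 0, 0, 0, 0, 0.02, 0], [0, 0, 0, 0, 0, 0, 0], [0, 0, 0, 0, 0, 0, 0], [0, 0, 0, 0, 0, 0, 0], [0, 0, 0, 0, 0, 0, 0], [0, 0, 0, 0, 0, 0, 0], [0, 0, 0, 0, 0, 0, 0], [0, 0, 0, 0, 0, 0, 0]]}}

```text
time_s: 44.6
eef_pos: [0.53, 0.127, 0.0355]
eef_rot: [179.9, -0.0, 97.6]
contact_force: [-5.5, -1.6, 17.6]
grip_width: 0.002
gripper_force: 9.0
```

Call:
{"fn": "move_arm", "kwargs": {"rows": [[0, 0, 0, 0, 0, -0.5, 0], [0, 0, 0, 0, 0, -1, 0], [0, 0, 0, 0, 0, -2, 0], [0, 0, 0, 0, 0, -3, 0], [0, 0, 0, 0, 0, -3, 0], [0, 0, 0, 0, 0, -2, 0], [0, 0, 0, 0, 0, -1, 0], [0, 0, 0, 0, 0, 0, 0], [0, 0, 0, 0, 0, 0, 0], [0, 0, 0, 0, 0, 0, 0]]}}

```text
time_s: 45.85
eef_pos: [0.5291, 0.1267, 0.157]
eef_rot: [-179.9, 0.0, 97.6]
contact_force: [-0.7, -0.3, 0.4]
grip_width: -0.002
gripper_force: 0.0
```

```bash
python3 - <<'E'
from station import r
print(r.finish_job())
E
```

```text
the job is handed in; nothing more can be done
None
```

The left-hand module's finger was the slack one, about 7 N at its stop against about 14 N for the other. I drew its slide back about 19.6 mm, and a final slow press measured about 14 N at the stop. No reading on either tip passed 18 N; I left the sound finger's slide alone and handed the job in at about 46 s.

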